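Unhook the slide rack past its sprung keeper and stand it in the tray

TASK

The microscope-slide rack hangs by its bail on a drip stand whose hook is closed by a sprung keeper flap. Holding the rack by its black grip, pull it along the hook so that it presses the keeper open, lift it off over the upturned tip, then set it down gently, upright and lengthwise, in the flat white tray and let go. Leave the round basket hanging on the other stand.

Things in the scene. Friction and masses are not known exactly. Their poses are not given: they have to be found in the camera images.
- slide_rack: White rack of 5 glass slides, 50 (x) x 88 (y) x 34 mm, 0.18 kg, hung on one of two steel stands. Origin: centre of underside, z up. Legs at y +-42 rise to a black grip bar 12 (x) x 91 (y) x 22 mm, centre 156 mm above the origin: pinch across x from above. 8 mm rung along y, 100 mm up, lies on the hook arm. As hung: origin 30 mm over the desk, post at x +53; stand top 124 mm above origin.
- keeper (a joint): Flap of its hook: 0 rad shut, 1.4 full. In the hung rack's frame it hangs at x -17 mm from a fixed hood 22 mm above the arm; yields to -x only, 1-3 N. Pull along -x 40-50 mm: the rung passes at ~35 (0.8 rad), flap snaps shut behind. Arm ends at x -70 in a tip 8 mm high from x -62. Then raise 15-40 mm (rack meets arm at 54), go on along -x to 110+ mm from the start, then up; 130 mm up it is above the stand.
- tray: Flat white open tray fixed on the desk between the stands, outside 100 (x) x 138 (y) x 18 mm high, walls and floor 4 mm thick; inside 92 x 130 mm. Origin at the centre of its underside, on the desk; z up, long side along y. The rack's y goes along the tray's y, either way round.
- round_basket: Round aluminium basket, 76 mm across and 40 mm high, with a bail, rung and grip bar like the rack's (80 mm long), hanging on the other, identical stand in the same way; not to be taken. Origin at the centre of its underside, z up.

How it is judged (in metres and radians):
On the way, in this order (a step that is already met when the one before it is completed fails the run):
1. the rack has pressed its hook's keeper open (beyond 0.5 rad) (value of joint keeper above 0.5 rad).
2. the rack, still between the fingers, is lowered into the tray to within 12 mm of its floor (x of slide_rack in the frame of tray between -0.03 and 0.03 m and y of slide_rack in the frame of tray between -0.03 and 0.03 m and z of slide_rack in the frame of tray below 0.016 m and contact force between the fingers and slide_rack above 0.3 N), for 0.05 s.
At the end, for the whole second after the job is handed in: The slide rack stands at rest and released on the tray's floor, upright within 0.1 rad, its centre within 30 mm of the tray's along both tray axes, its long side within 0.35 rad of the tray's; the keeper is shut again (under 0.15 rad) and the round basket hangs within 30 mm of where it was (x of slide_rack in the frame of tray between -0.03 and 0.03 m and y of slide_rack in the frame of tray between -0.03 and 0.03 m and z of slide_rack in the frame of tray below 0.008 m and angle between slide_rack's own z axis and vertical below 0.1 rad and angle between the y axis of slide_rack and the y axis of tray, either way round below 0.35 rad and linear speed of slide_rack below 0.03 m/s and value of joint keeper below 0.15 rad and distance of round_basket from where it was at the start of the episode below 0.03 m); the robot touches nothing.
It also fails if it takes over 43 s, if anything falls off the work surface, if the arm or the gripper's body presses on something with over 40 N, if the wrist force passes 120 N, or if a joint passes its speed limit or range.

ROBOT

A 7-joint arm with a two-finger parallel gripper is mounted at the origin on the work surface. World frame = base frame: x ahead of the robot, y to its left, z up, the work surface at z = 0. Lengths are in m, angles in degrees, forces in N, time in s.
With the tool pointing down it reaches from about 0.35 to 0.9 m from the base axis. Payload 19.9 kg.
Tool frame: the origin (TCP) lies at the very end of the fingers, on their centre line; the grasp point (between the pads) lies 19 mm behind it; z points along the fingers, y is the line along which they close (so a half turn about z gives the same grasp; the last joint's range is limited). The gripper opens to 85 mm and grips with 20 to 120 N. Pads are 22 mm wide; open, the fingers measure 114 mm over their backs; the gripper's body (76 mm by 85 mm) begins 54 mm behind the grasp point. The pads swing forward as they close: fully open they stand 13 mm farther back than shut.
Start: joints at [-79.211, 23.915, -0.59, 92.452, 0.269, 63.638, -3.037], TCP at [0.142, 0.609, 0.231] pointing down, gripper open.
Joint ranges: [-161.28, 161.28], [-22.2, 115.67], [-73.04, 71.86], [3.21, 147.25], [-68.34, 248.33], [10.77, 114.83], [-161.83, 161.83]. Speed limits (degrees/s): [108.29, 108.29, 136.94, 136.94, 172.46, 172.46, 172.46].

INTERFACE

Orientations are given as [roll, pitch, yaw] about the fixed x, y, z axes, in that order (R = Rz(yaw) Ry(pitch) Rx(roll)).
In Python, from plant import readout, snapshot, manip, boxes_of, trace, tip_of gives the robot as it stands.
- The arm moves only by the tool step_arm, never from a script. Its argument "plan" is a list of rows, each a list of 7 numbers: the shift along the tool's x, y, z in cm, then the turn, a rotation vector about the tool's x, y, z in rad, then the opening, from -1 (shut) to 1 (fully open), so that 0 is half open. In form: [[x, y, z, wx, wy, wz, jaw], ...]. A call has exactly 5 rows; each row shifts and turns the commanded pose from where the row before left it, along the tool's axes as they then stand; what a row does not reach is not made up. A row lasts 1/10 s, in which the tool goes at most 50 mm and 8.59 degrees, less where a joint would pass 70% of its speed; a pose out of reach is approached as far as the arm can. A call is refused whole if a number of a shift passes 5 or a number of a turn 0.15, either way. A call with a gripper value outside its range is refused whole. The fingers move at their own pace and stop on an object; "newtons" is the grip in N (left out, the last holds). Time passes only in rows, so rows that do not move let the fingers close, or fill a call up. It gives the time, the measured TCP pose, the force, the opening and the grip force at its end, in the units of the state.
- readout.get_obs(): the state, without advancing time (a new reading comes with each control period).
- snapshot(name): name is "scene" or "top" or "wrist"; returns a dict with "color" (420x560x3 uint8, red, green, blue), "fx", "fy", "cx", "cy" (pixels), "pose" (4x4, takes a point from camera to world coordinates). Camera axes: x right, y down, z forward; pixel columns grow to the right and rows downward; lengths in m; the calibration is good to about 2 mm. The wrist camera is an equidistant fisheye: a pixel r from the principal point sees the ray r / f radians off the axis. A picture is of the moment at which its call begins. There is no depth.
- manip.close_job(): hands the job in; it is judged then, once.
Trained networks look in a picture, given as the dict that the camera call returned (one of the last four; its "shot" number tells which), for a name from the list of things; names that differ only in an ending like _2 or _b are one class to them, and where a whole thing is asked for, a point or a joint stands for the part that bears it (a point fixed in the world has none). Each returns a list of dicts, best first, with "score" (0 to 1); they miss things now and then, are a little off and sometimes report something else, mostly with a low value. They report only what shows in the picture. A call takes as long as a camera call.
- boxes_of(picture, target): "position" ([x, y, z] in m, in world coordinates, good to about 4 mm: the middle of the surface that is visible of it).
- trace(picture, target): "region" (420x560 bool, what is visible of it).
- tip_of(picture, target): "position" ([x, y, z] in m, in world coordinates, good to about 4 mm: a listed point, or the origin of a listed thing).
The state is a dict: "time": time; "q": joint angles; "joint_vel": joint speeds; "tau": joint torques, N m; "ee_pos": TCP position; "tcp_rot": TCP orientation; "force": force on the tool from outside, world axes, zero at the start; "wrist_torque": the same for the moment, N m; "opening": finger opening in m; "finger_force": force on a finger pad.
Only numpy, scipy, OpenCV 4.12 (cv2) and the standard library are available. Lean on these libraries where they do the work, as an engineer would, in place of code of your own. Each camera call takes 0.05 s, during which the arm holds its last target. There are 200 camera calls.

## Working session

There is one attempt and no reset: what is moved stays moved. The work goes in short steps, Python scripts to look and compute and a tool call to move; the robot and the scene stay as the last step left them, time stands still between calls to the robot, and variables do not carry over. Pictures are saved under pics/ and viewed, at most 10 in all, crops included, and the job is handed in when it is done.

Besides the shell and the picture viewer there is one more tool, called after "Request:" by a JSON object that holds its "method" and its "body". step_arm: Moves the arm, as the interface text tells. Its arguments: {"type":"object","properties":{"plan":{"type":"array","items":{"type":"array","items":{"type":"number"}}},"newtons":{"type":"number"}},"required":["plan"]}

```bash
mkdir -p pics; python3 - <<'E'
from plant import *
import cv2,numpy as np
o=readout.get_obs(); print({k:np.round(v,3) for k,v in o.items()})
for n in ["scene","top"]:
    p=snapshot(n); cv2.imwrite(f"pics/{n}0.png",p["color"][:,:,::-1])
    for t in ["slide_rack","tray","round_basket","keeper"]:
        for f in (tip_of,boxes_of):
            try: print(n,t,f.__name__,[(np.round(d["position"],3),round(d["score"],2)) for d in f(p,t)[:3]])
            except Exception as e: print(n,t,e)
E
```

```text
{'time': np.float64(0.0), 'q': array([-79.213,  23.947,  -0.59 ,  92.485,   0.271,  63.638,  -3.038]), 'joint_vel': array([-0.098, -0.041, -0.032,  0.079,  0.05 , -0.053,  0.027]), 'tau': array([ 0.0000e+00, -8.6446e+01,  6.7900e-01, -4.3488e+01,  1.9000e-02,
        8.0000e-03,  0.0000e+00]), 'ee_pos': array([0.142, 0.608, 0.231]), 'tcp_rot': array([-1.79931e+02,  7.00000e-03,  1.66835e+02]), 'force': array([ 0.147,  0.444, -0.528]), 'wrist_torque': array([0.001, 0.038, 0.022]), 'finger_force': np.float64(0.0), 'opening': np.float64(0.085)}
scene slide_rack call [(array([0.599, 0.242, 0.026]), 0.98)]
scene slide_rack call [(array([0.607, 0.247, 0.074]), 0.7)]
scene tray call [(array([0.55 , 0.007, 0.008]), 0.82)]
scene tray call [(array([0.551, 0.006, 0.005]), 0.65)]
scene round_basket call [(array([ 0.579, -0.312,  0.029]), 0.92)]
scene round_basket call [(array([ 0.582, -0.306,  0.064]), 0.63)]
scene keeper it knows: round_basket, slide_rack, tray
scene keeper call []
top slide_rack call [(array([0.595, 0.243, 0.031]), 0.89)]
top slide_rack call [(array([0.596, 0.234, 0.064]), 0.85)]
top tray call [(array([ 0.55 ,  0.004, -0.004]), 0.91)]
top tray call [(array([0.553, 0.003, 0.002]), 0.57)]
top round_basket call [(array([ 0.58 , -0.313,  0.032]), 0.97)]
top round_basket call [(array([ 0.578, -0.311,  0.065]), 0.68)]
top keeper it knows: round_basket, slide_rack, tray
top keeper call []
```

View pics/scene0.png

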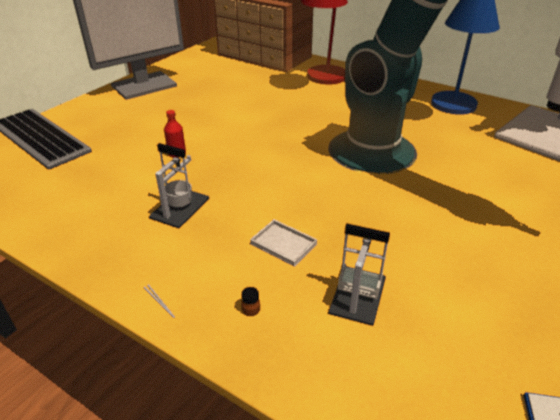

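View pics/top0.png

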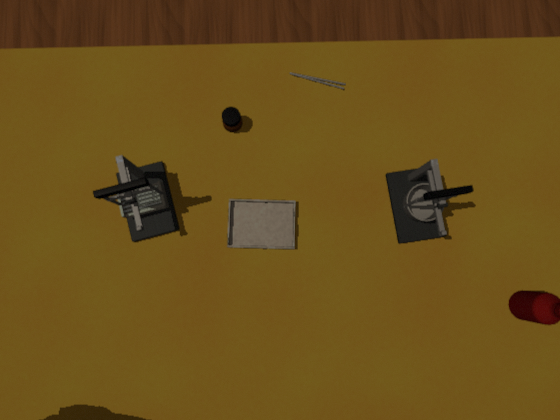

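The scene view shows the rack on the stand at right (bar ~(367,234)), tray ~(283,242), and basket at left (180,185). In the top view the rack bar runs (95,194)-(147,182), the tray is centred at (263,224), and the basket is at (425,203). The rack frame is yawed by about +12°.

```bash
cat > h.py <<'E'
from plant import *
import cv2,numpy as np
def proj(p,uv,z):
    uv=np.atleast_2d(uv).astype(float)
    if p.get("fish"): pass
    d=np.c_[(uv[:,0]-p["cx"])/p["fx"],(uv[:,1]-p["cy"])/p["fy"],np.ones(len(uv))]@p["pose"][:3,:3].T
    c=p["pose"][:3,3]; return c+d*((z-c[2])/d[:,2])[:,None]
def rect(p,m,z):
    ys,xs=np.nonzero(m); w=proj(p,np.c_[xs,ys],z)[:,:2]
    return cv2.minAreaRect((w*1000).astype(np.float32))
E
python3 - <<'E'
from h import *
for n in ["top","scene"]:
    p=snapshot(n); print(n,"cam",np.round(p["pose"][:3,3],3))
    t=trace(p,"tray")[0]["region"]; print("tray",rect(p,t,.016))
    r=trace(p,"slide_rack")[0]["region"]
    for thr in (25,40):
        g=p["color"].max(2)<thr
        k,l,s,c=cv2.connectedComponentsWithStats((r&g).astype(np.uint8))
        i=1+s[1:,4].argmax(); print(thr,s[i],"bar",rect(p,l==i,.190))
E
```

```text
top cam [ 0.459 -0.005  0.987]
tray ((549.2593994140625, 5.396026611328125), (140.6211395263672, 100.55680847167969), 86.74699401855469)
25 [ 96 177  55  22 269] bar ((598.7256469726562, 238.111083984375), (17.36779022216797, 92.65350341796875), 15.777870178222656)
40 [ 94 177  75  31 699] bar ((592.6399536132812, 223.04913330078125), (126.26795959472656, 50.609928131103516), 87.1477279663086)
scene cam [1.316 0.505 0.828]
tray ((556.7992553710938, 7.9312591552734375), (150.10357666015625, 115.56423950195312), 87.31365966796875)
25 [346 225  43  17 335] bar ((605.3566284179688, 242.29122924804688), (27.027387619018555, 85.91497802734375), 13.892446517944336)
40 [346 225  43  18 368] bar ((605.482421875, 242.08517456054688), (28.51105499267578, 86.3781509399414), 13.882623672485352)
```

```bash
cat >> h.py <<'E'
from scipy.spatial.transform import Rotation as Ro
def plan(tgt,yaw,n,o=None):
    o=o or readout.get_obs(); p=np.array(o["ee_pos"]); R=Ro.from_euler("xyz",o["tcp_rot"],degrees=True)
    T=Ro.from_euler("xyz",[180,0,yaw],degrees=True); w=(R.inv()*T).as_rotvec()/n; s=(np.array(tgt)-p)/n*100
    print("from",np.round(p,4),np.round(o["tcp_rot"],2),"F",np.round(o["force"],1),"t",o["time"])
    for i in range(n): print(np.round(R.inv().apply(s),2).tolist(),np.round(w,3).tolist()); R=R*Ro.from_rotvec(w)
E
python3 -c "
from h import *
plan([.599,.240,.235],104.5,15)"
```

```text
from [0.1424 0.6086 0.2313] [-180.      0.    166.83] F [-0.1  0.8 -0.3] t 1.1
[-3.52, -1.7, -0.02] [-0.0, 0.0, 0.073]
[-3.64, -1.44, -0.02] [-0.0, 0.0, 0.073]
[-3.73, -1.17, -0.02] [-0.0, 0.0, 0.073]
[-3.81, -0.9, -0.02] [-0.0, 0.0, 0.073]
[-3.86, -0.62, -0.02] [-0.0, 0.0, 0.073]
[-3.9, -0.34, -0.02] [-0.0, 0.0, 0.073]
[-3.91, -0.06, -0.02] [-0.0, 0.0, 0.073]
[-3.91, 0.23, -0.02] [-0.0, 0.0, 0.073]
[-3.88, 0.51, -0.02] [-0.0, 0.0, 0.073]
[-3.83, 0.79, -0.02] [-0.0, 0.0, 0.073]
[-3.76, 1.07, -0.02] [-0.0, 0.0, 0.073]
[-3.68, 1.34, -0.02] [-0.0, 0.0, 0.073]
[-3.57, 1.6, -0.02] [-0.0, 0.0, 0.073]
[-3.45, 1.85, -0.02] [-0.0, 0.0, 0.073]
[-3.3, 2.1, -0.02] [-0.0, 0.0, 0.073]
```

Request:
{"method": "step_arm", "body": {"plan": [[-3.52,-1.7,-0.02,0,0,0.073,1],[-3.64,-1.44,-0.02,0,0,0.073,1],[-3.73,-1.17,-0.02,0,0,0.073,1],[-3.81,-0.9,-0.02,0,0,0.073,1],[-3.86,-0.62,-0.02,0,0,0.073,1]]}}

```text
time: 1.6
ee_pos: [0.2955, 0.4844, 0.2325]
tcp_rot: [180.0, -0.0, 145.7]
force: [0.5, 0.6, 0.1]
opening: 0.0852
finger_force: 0.0
```

Request:
{"method": "step_arm", "body": {"plan": [[-3.9,-0.34,-0.02,0,0,0.073,1],[-3.91,-0.06,-0.02,0,0,0.073,1],[-3.91,0.23,-0.02,0,0,0.073,1],[-3.88,0.51,-0.02,0,0,0.073,1],[-3.83,0.79,-0.02,0,0,0.073,1]]}}

```text
time: 2.1
ee_pos: [0.4473, 0.361, 0.2335]
tcp_rot: [180.0, -0.0, 124.8]
force: [0.8, 1.3, 0.6]
opening: 0.0856
finger_force: 0.0
```

Request:
{"method": "step_arm", "body": {"plan": [[-3.76,1.07,-0.02,0,0,0.073,1],[-3.68,1.34,-0.02,0,0,0.073,1],[-3.57,1.6,-0.02,0,0,0.073,1],[-3.45,1.85,-0.02,0,0,0.073,1],[-3.3,2.1,-0.02,0,0,0.073,1]]}}

```text
time: 2.6
ee_pos: [0.5989, 0.2374, 0.2344]
tcp_rot: [180.0, -0.0, 103.9]
force: [0.1, 1.2, 0.2]
opening: 0.0856
finger_force: 0.0
```

```bash
python3 - <<'E'
from h import *
o=readout.get_obs(); print(o["ee_pos"],o["tcp_rot"],o["time"],np.round(o["q"],1))
p=snapshot("wrist"); c=p["color"]; print(p["fx"],p["cx"],p["cy"],np.round(p["pose"],3).tolist())
def px(P):
    v=np.linalg.inv(p["pose"])@np.r_[P,1]; v=v[:3]; r=np.hypot(v[0],v[1]); a=np.arctan2(r,v[2])
    return [p["cx"]+p["fx"]*a*v[0]/r,p["cy"]+p["fy"]*a*v[1]/r]
im=c[:,:,::-1].copy()
ps=np.deg2rad(14.5); X=np.array([np.cos(ps),np.sin(ps)]);Y=np.array([-X[1],X[0]]);C=np.array([.599,.240])
q=[px([*(C+a*.006*X+b*.0455*Y),.197]) for a,b in((1,1),(1,-1),(-1,-1),(-1,1))]
cv2.polylines(im,[np.int32(np.round(q))],True,(0,0,255),1)
print(np.round(q,0).tolist())
cv2.imwrite("pics/w1.png",im)
E
```

```text
[0.59888546 0.23740835 0.23443219] [ 1.79985835e+02 -4.92134114e-03  1.03938478e+02] 2.6 [-41.1  27.1  23.2  90.  -11.4  65.3  -1.4]
325.19226210127806 275.32208519455355 215.83519185140398 [[0.971, 0.231, 0.07, 0.582], [0.241, -0.929, -0.28, 0.308], [0.0, 0.289, -0.957, 0.377], [0.0, 0.0, 0.0, 1.0]]
[[286.0, 165.0], [285.0, 306.0], [267.0, 307.0], [264.0, 165.0]]
```

View pics/w1.png

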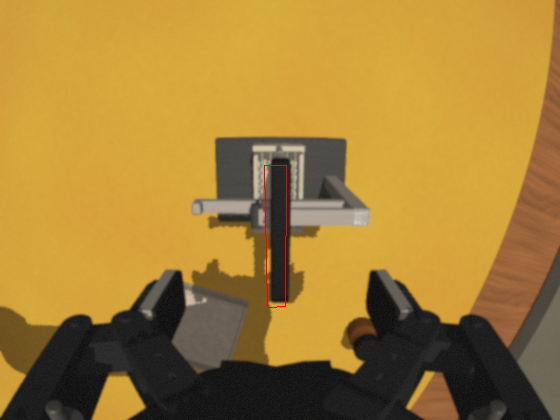

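The wrist view shows the bar spanning rows 158–301 at cols 271–290, about 2 mm right of and 3.5 mm above my red overlay. The arm points left in the image and the post is at right (355,213). I correct the grasp point to (0.600, 0.244).

```bash
python3 -c "
from h import *
plan([.6005,.2437,.168],103.4,5)"
```

```text
from [0.603  0.2316 0.2344] [179.91   0.18 103.31] F [ 0.2 -7.7 -2. ] t 2.65
[0.25, 0.01, 1.33] [0.0, 0.001, -0.0]
[0.25, 0.01, 1.33] [0.0, 0.001, -0.0]
[0.25, 0.01, 1.33] [0.0, 0.001, -0.0]
[0.25, 0.01, 1.33] [0.0, 0.001, -0.0]
[0.25, 0.01, 1.33] [0.0, 0.001, -0.0]
```

Request:
{"method": "step_arm", "body": {"plan": [[0,0,0,0,0,0,1],[0,0,0,0,0,0,1],[0,0,0.5,0,0,0,1],[0,0,0.5,0,0,0,1],[0,0,0,0,0,0,1]]}}

```text
time: 3.15
ee_pos: [0.597, 0.239, 0.2234]
tcp_rot: [-179.9, 0.0, 104.2]
force: [0.6, 0.2, 0.4]
opening: 0.0853
finger_force: 0.0
```

```bash
python3 - <<'E'
from h import *
p=snapshot("wrist"); plan([.6005,.2437,.168],103.4,8)
def px(P):
    v=np.linalg.inv(p["pose"])@np.r_[P,1]; v=v[:3]; r=np.hypot(v[0],v[1]); a=np.arctan2(r,v[2])
    return [p["cx"]+p["fx"]*a*v[0]/r,p["cy"]+p["fy"]*a*v[1]/r]
im=p["color"][:,:,::-1].copy()
ps=np.deg2rad(13.4); X=np.array([np.cos(ps),np.sin(ps)]);Y=np.array([-X[1],X[0]]);C=np.array([.6005,.2437])
q=[px([*(C+a*.006*X+b*.0455*Y),.197]) for a,b in((1,1),(1,-1),(-1,-1),(-1,1))]
cv2.polylines(im,[np.int32(np.round(q))],True,(0,0,255),1)
cv2.imwrite("pics/w2.png",im)
E
```

```text
from [0.5973 0.2388 0.2238] [-1.7995e+02  1.0000e-02  1.0415e+02] F [ 0.2 -1.  -0.1] t 3.2
[0.05, 0.05, 0.7] [-0.0, 0.0, 0.002]
[0.05, 0.05, 0.7] [-0.0, 0.0, 0.002]
[0.05, 0.05, 0.7] [-0.0, 0.0, 0.002]
[0.05, 0.05, 0.7] [-0.0, 0.0, 0.002]
[0.05, 0.05, 0.7] [-0.0, 0.0, 0.002]
[0.05, 0.05, 0.7] [-0.0, 0.0, 0.002]
[0.05, 0.05, 0.7] [-0.0, 0.0, 0.002]
[0.05, 0.05, 0.7] [-0.0, 0.0, 0.002]
```

View pics/w2.png

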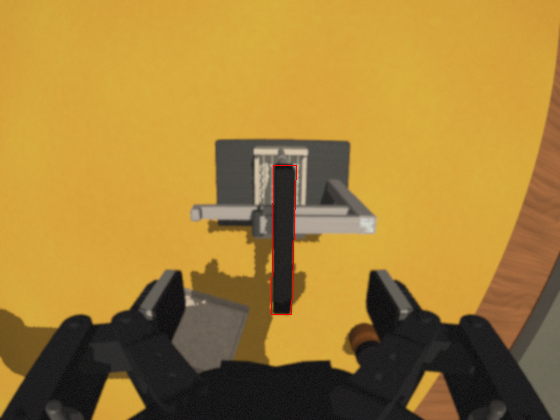

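The overlay now matches the bar (cols 273–296, rows 164–314), so I descend and grip.

Request:
{"method": "step_arm", "body": {"plan": [[0.05,0.05,0.7,0,0,0.002,1],[0.05,0.05,0.7,0,0,0.002,1],[0.05,0.05,0.7,0,0,0.002,1],[0.05,0.05,0.7,0,0,0.002,1],[0.05,0.05,0.7,0,0,0.002,1]]}}

```text
time: 3.7
ee_pos: [0.5996, 0.2415, 0.1885]
tcp_rot: [-180.0, 0.0, 103.5]
force: [0.1, 0.1, -0.2]
opening: 0.0853
finger_force: 0.0
```

Request:
{"method": "step_arm", "body": {"plan": [[0.05,0.05,0.7,0,0,0.002,1],[0.05,0.05,0.7,0,0,0.002,1],[0.05,0.05,0.7,0,0,0.002,1],[0,0,0,0,0,0,1],[0,0,0,0,0,0,1]]}}

```text
time: 4.2
ee_pos: [0.6008, 0.2432, 0.1683]
tcp_rot: [-180.0, 0.0, 103.2]
force: [0.2, 0.5, -0.5]
opening: 0.0852
finger_force: 0.0
```

Request:
{"method": "step_arm", "body": {"plan": [[0,0,0,0,0,0,-0.3],[0,0,0,0,0,0,-0.6],[0,0,0,0,0,0,-1],[0,0,0,0,0,0,-1],[0,0,0,0,0,0,-1]], "newtons": 40}}

```text
time: 4.7
ee_pos: [0.6007, 0.2433, 0.1684]
tcp_rot: [180.0, 0.0, 103.2]
force: [-1.7, -0.9, 0.4]
opening: 0.0123
finger_force: 0.6
```

Request:
{"method": "step_arm", "body": {"plan": [[0,0,0,0,0,0,-1],[0,0,0,0,0,0,-1],[0,0,0,0,0,0,-1],[0,0,0,0,0,0,-1],[0,0,0,0,0,0,-1]]}}

```text
time: 5.2
ee_pos: [0.6007, 0.2432, 0.1684]
tcp_rot: [-180.0, 0.0, 103.2]
force: [-2.8, 0.2, 4.1]
opening: 0.0115
finger_force: 42.3
```

```bash
python3 - <<'E'
from h import *
o=readout.get_obs(); print(o["force"],o["wrist_torque"],o["opening"],o["finger_force"])
X=np.array([np.cos(np.deg2rad(13.4)),np.sin(np.deg2rad(13.4)),0])
plan(np.array(o["ee_pos"])-.046*X+[0,0,.001],103.4,15)
E
```

```text
[-2.75805574  0.20256057  4.12293401] [-0.13645286  0.69888513  0.03361092] 0.01152093146823442 42.31776416301727
from [0.6007 0.2432 0.1684] [-180.      0.    103.17] F [-2.8  0.2  4.1] t 5.2
[-0.0, -0.31, -0.01] [-0.0, 0.0, -0.0]
[-0.0, -0.31, -0.01] [-0.0, 0.0, -0.0]
[-0.0, -0.31, -0.01] [-0.0, 0.0, -0.0]
[-0.0, -0.31, -0.01] [-0.0, 0.0, -0.0]
[-0.0, -0.31, -0.01] [-0.0, 0.0, -0.0]
[-0.0, -0.31, -0.01] [-0.0, 0.0, -0.0]
[-0.0, -0.31, -0.01] [-0.0, 0.0, -0.0]
[-0.0, -0.31, -0.01] [-0.0, 0.0, -0.0]
[-0.0, -0.31, -0.01] [-0.0, 0.0, -0.0]
[-0.0, -0.31, -0.01] [-0.0, 0.0, -0.0]
[-0.0, -0.31, -0.01] [-0.0, 0.0, -0.0]
[-0.0, -0.31, -0.01] [-0.0, 0.0, -0.0]
[-0.0, -0.31, -0.01] [-0.0, 0.0, -0.0]
[-0.0, -0.31, -0.01] [-0.0, 0.0, -0.0]
[-0.0, -0.31, -0.01] [-0.0, 0.0, -0.0]
```

Request:
{"method": "step_arm", "body": {"plan": [[0,0,-0.1,0,0,0,-1],[0,-0.3,0,0,0,0,-1],[0,-0.3,0,0,0,0,-1],[0,-0.3,0,0,0,0,-1],[0,-0.3,0,0,0,0,-1]], "newtons": 80}}

```text
time: 5.7
ee_pos: [0.5887, 0.2405, 0.1693]
tcp_rot: [180.0, 0.0, 103.2]
force: [1.3, -0.1, -2.4]
opening: 0.0104
finger_force: 78.4
```

Request:
{"method": "step_arm", "body": {"plan": [[0,-0.3,0,0,0,0,-1],[0,-0.3,0,0,0,0,-1],[0,-0.3,0,0,0,0,-1],[0,-0.3,0,0,0,0,-1],[0,-0.3,0,0,0,0,-1]]}}

```text
time: 6.2
ee_pos: [0.5743, 0.2371, 0.1693]
tcp_rot: [180.0, 0.0, 103.2]
force: [2.2, 0.6, -2.9]
opening: 0.0107
finger_force: 78.4
```

Request:
{"method": "step_arm", "body": {"plan": [[0,-0.3,0,0,0,0,-1],[0,-0.3,0,0,0,0,-1],[0,-0.3,0,0,0,0,-1],[0,-0.3,0,0,0,0,-1],[0,-0.3,0,0,0,0,-1]]}}

```text
time: 6.7
ee_pos: [0.5595, 0.2336, 0.1693]
tcp_rot: [-180.0, 0.0, 103.2]
force: [0.5, 0.6, -2.0]
opening: 0.0106
finger_force: 78.5
```

Request:
{"method": "step_arm", "body": {"plan": [[0,-0.3,0,0,0,0,-1],[0,-0.1,0,0,0,0,-1],[0,0,0,0,0,0,-1],[0,0,0,0,0,0,-1],[0,0,0,0,0,0,-1]]}}

```text
time: 7.2
ee_pos: [0.556, 0.2328, 0.1693]
tcp_rot: [180.0, 0.0, 103.2]
force: [0.8, -0.6, -2.4]
opening: 0.0105
finger_force: 78.5
```

```bash
python3 - <<'E'
from h import *
o=readout.get_obs(); print(o["ee_pos"],o["force"],o["wrist_torque"],o["opening"],o["finger_force"])
a=snapshot("scene"); b=snapshot("wrist")
c=cv2.resize(a["color"][190:340,290:430],(560,600),interpolation=2)
cv2.imwrite("pics/s3.png",c[:,:,::-1])
cv2.imwrite("pics/w3.png",b["color"][:,:,::-1])
E
```

```text
[0.55603633 0.2327731  0.16929768] [ 0.79827894 -0.57953564 -2.36489831] [-0.01101592 -0.00797798 -0.01152689] 0.010547622990683616 78.53612065315247
```

View pics/s3.png

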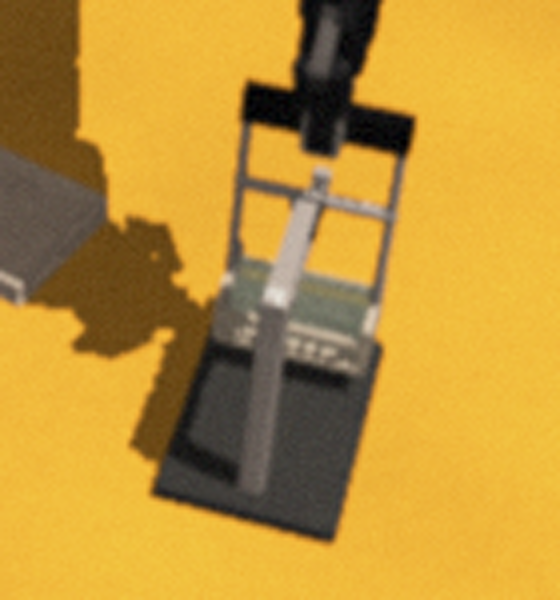

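View pics/w3.png

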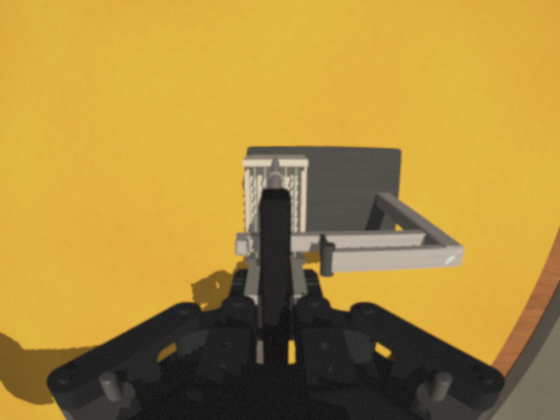

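The scene crop shows the rung beyond the hood, near the arm tip (320,180). The wrist view shows the flap hanging shut behind it (327,255). Next I lift it over the tip.

Request:
{"method": "step_arm", "body": {"plan": [[0,0,-0.5,0,0,0,-1],[0,0,-0.7,0,0,0,-1],[0,0,-0.7,0,0,0,-1],[0,0,-0.7,0,0,0,-1],[0,0,0,0,0,0,-1]]}}

```text
time: 7.8
ee_pos: [0.5565, 0.233, 0.1967]
tcp_rot: [179.9, -0.0, 103.2]
force: [0.9, -0.2, -3.0]
opening: 0.0104
finger_force: 78.6
```

Request:
{"method": "step_arm", "body": {"plan": [[0,-0.6,0,0,0,0,-1],[0,-0.8,0,0,0,0,-1],[0,-0.8,0,0,0,0,-1],[0,-0.8,0,0,0,0,-1],[0,-0.8,0,0,0,0,-1]]}}

```text
time: 8.3
ee_pos: [0.5181, 0.2239, 0.1953]
tcp_rot: [-180.0, 0.0, 103.2]
force: [0.5, 0.1, -2.3]
opening: 0.0107
finger_force: 78.5
```

Request:
{"method": "step_arm", "body": {"plan": [[0,-0.8,0,0,0,0,-1],[0,-0.8,0,0,0,0,-1],[0,-0.8,0,0,0,0,-1],[0,-0.8,0,0,0,0,-1],[0,-0.4,0,0,0,0,-1]]}}

```text
time: 8.8
ee_pos: [0.4831, 0.2157, 0.1954]
tcp_rot: [-180.0, -0.0, 103.2]
force: [-0.1, 0.2, -2.0]
opening: 0.0104
finger_force: 78.5
```

Request:
{"method": "step_arm", "body": {"plan": [[0,0,-0.6,0,0,0,-1],[0,0,-1,0,0,0,-1],[0,0,-1,0,0,0,-1],[0,0,-1,0,0,0,-1],[0,0,-0.5,0,0,0,-1]]}}

```text
time: 9.3
ee_pos: [0.4844, 0.2161, 0.2377]
tcp_rot: [179.9, -0.0, 103.2]
force: [0.4, 0.4, -2.8]
opening: 0.0106
finger_force: 78.6
```

```bash
python3 -c "
from h import *
plan([.550,.005,.235],86.75,15)"
```

```text
from [0.4844 0.2161 0.2377] [ 1.7992e+02 -2.0000e-02  1.0317e+02] F [ 0.4  0.4 -2.8] t 9.3
[-1.47, 0.11, 0.02] [0.0, -0.0, 0.019]
[-1.47, 0.13, 0.02] [0.0, -0.0, 0.019]
[-1.46, 0.16, 0.02] [0.0, -0.0, 0.019]
[-1.46, 0.19, 0.02] [0.0, -0.0, 0.019]
[-1.46, 0.22, 0.02] [0.0, -0.0, 0.019]
[-1.45, 0.24, 0.02] [0.0, -0.0, 0.019]
[-1.45, 0.27, 0.02] [0.0, -0.0, 0.019]
[-1.44, 0.3, 0.02] [0.0, -0.0, 0.019]
[-1.44, 0.33, 0.02] [0.0, -0.0, 0.019]
[-1.43, 0.36, 0.02] [0.0, -0.0, 0.019]
[-1.42, 0.38, 0.02] [0.0, -0.0, 0.019]
[-1.42, 0.41, 0.02] [0.0, -0.0, 0.019]
[-1.41, 0.44, 0.02] [0.0, -0.0, 0.019]
[-1.4, 0.46, 0.02] [0.0, -0.0, 0.019]
[-1.39, 0.49, 0.02] [0.0, -0.0, 0.019]
```

Request:
{"method": "step_arm", "body": {"plan": [[-1,0.08,0,0,0,0.019,-1],[-1.47,0.13,0.02,0,0,0.019,-1],[-1.46,0.16,0.02,0,0,0.019,-1],[-1.46,0.19,0.02,0,0,0.019,-1],[-1.46,0.22,0.02,0,0,0.019,-1]]}}

```text
time: 9.8
ee_pos: [0.5048, 0.1483, 0.2353]
tcp_rot: [-180.0, 0.0, 97.6]
force: [-0.0, -0.3, -1.7]
opening: 0.0108
finger_force: 78.6
```

Request:
{"method": "step_arm", "body": {"plan": [[-1.45,0.24,0.02,0,0,0.019,-1],[-1.45,0.27,0.02,0,0,0.019,-1],[-1.44,0.3,0.02,0,0,0.019,-1],[-1.44,0.33,0.02,0,0,0.019,-1],[-1.43,0.36,0.02,0,0,0.019,-1]]}}

```text
time: 10.3
ee_pos: [0.5267, 0.0786, 0.2345]
tcp_rot: [180.0, 0.0, 92.2]
force: [-0.6, 0.5, -1.8]
opening: 0.0108
finger_force: 78.6
```

Request:
{"method": "step_arm", "body": {"plan": [[-1.42,0.38,0.02,0,0,0.019,-1],[-1.42,0.41,0.02,0,0,0.019,-1],[-1.41,0.44,0.02,0,0,0.019,-1],[-1.4,0.46,0.02,0,0,0.019,-1],[-1.39,0.49,0.02,0,0,0.019,-1]]}}

```text
time: 10.8
ee_pos: [0.5487, 0.0082, 0.2335]
tcp_rot: [180.0, 0.0, 86.8]
force: [-0.2, -0.1, -1.8]
opening: 0.011
finger_force: 78.6
```

Request:
{"method": "step_arm", "body": {"plan": [[-0.47,0.03,0,0,0,0,-1],[0,0,0,0,0,0,-1],[0,0,0,0,0,0,-1],[0,0,0,0,0,0,-1],[0,0,0,0,0,0,-1]]}}

```text
time: 11.3
ee_pos: [0.5483, 0.0052, 0.2335]
tcp_rot: [180.0, -0.0, 86.9]
force: [-0.4, 0.2, -2.1]
opening: 0.0106
finger_force: 78.5
```

```bash
python3 - <<'E'
from h import *
for n in ["scene","top"]:
    p=snapshot(n)
    for t in ["slide_rack","tray"]: print(n,t,[(np.round(d["position"],3),round(d["score"],2)) for d in tip_of(p,t)[:1]])
    c=p["color"][150:330,220:400] if n=="scene" else p["color"][150:330,180:360]
    cv2.imwrite(f"pics/{n}4.png",cv2.resize(c,(600,600),interpolation=2)[:,:,::-1])
plan([.550,.005,.165],86.75,5)
E
```

```text
scene slide_rack [(array([0.548, 0.005, 0.09 ]), 0.85)]
scene tray []
top slide_rack []
top tray []
from [0.5484 0.0047 0.2335] [180.     0.    86.86] F [ 0.1 -0.4 -2.2] t 11.6
[0.01, 0.03, 1.37] [0.0, 0.0, 0.0]
[0.01, 0.03, 1.37] [0.0, 0.0, 0.0]
[0.01, 0.03, 1.37] [0.0, 0.0, 0.0]
[0.01, 0.03, 1.37] [0.0, 0.0, 0.0]
[0.01, 0.03, 1.37] [0.0, 0.0, 0.0]
```

View pics/scene4.png

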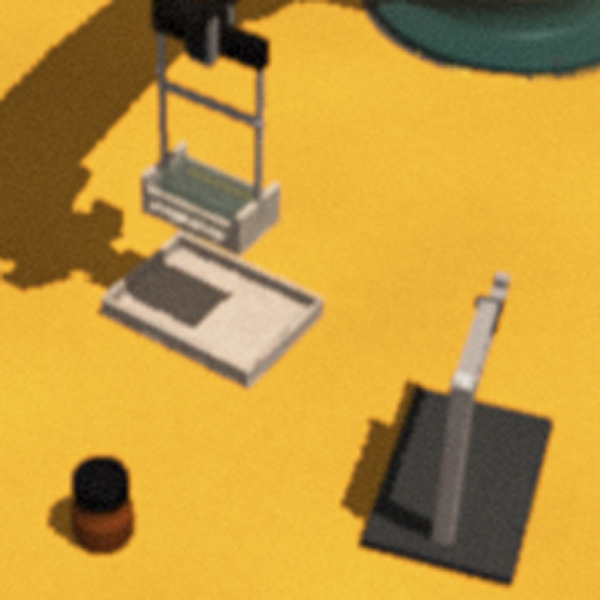

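The rack hangs upright above the tray (around (210,195) in the crop), aligned with it, and the stand at right is empty. I lower it.

Request:
{"method": "step_arm", "body": {"plan": [[0,0.03,1.3,0,0,0,-1],[0,0.03,1.6,0,0,0,-1],[0,0.03,1.6,0,0,0,-1],[0,0.03,1.6,0,0,0,-1],[0,0.03,1.2,0,0,0,-1]]}}

```text
time: 12.1
ee_pos: [0.5493, 0.0045, 0.1587]
tcp_rot: [-179.9, 0.0, 86.8]
force: [0.2, 0.1, -2.8]
opening: 0.0107
finger_force: 78.5
```

Request:
{"method": "step_arm", "body": {"plan": [[0,0,0.5,0,0,0,-1],[0,0,0.5,0,0,0,-1],[0,0,0.4,0,0,0,-1],[0,0,0.2,0,0,0,-1],[0,0,0,0,0,0,-1]]}}

```text
time: 12.6
ee_pos: [0.5499, 0.0046, 0.1446]
tcp_rot: [180.0, 0.0, 86.8]
force: [0.8, 0.6, -2.1]
opening: 0.0105
finger_force: 78.5
```

Request:
{"method": "step_arm", "body": {"plan": [[0,0,0.1,0,0,0,-1],[0,0,0.05,0,0,0,-1],[0,0,0.05,0,0,0,-1],[0,0,0,0,0,0,-1],[0,0,0,0,0,0,-1]]}}

```text
time: 13.1
ee_pos: [0.55, 0.0046, 0.1427]
tcp_rot: [180.0, -0.0, 86.8]
force: [-0.5, 0.2, 1.2]
opening: 0.0108
finger_force: 79.0
```

The rack has touched the floor (force went from -2 to +1.2 N). I release and retreat.

Request:
{"method": "step_arm", "body": {"plan": [[0,0,0,0,0,0,-0.6],[0,0,0,0,0,0,-0.4],[0,0,0,0,0,0,-0.2],[0,0,0,0,0,0,0],[0,0,0,0,0,0,0.2]], "newtons": 20}}

```text
time: 13.6
ee_pos: [0.5499, 0.0046, 0.1425]
tcp_rot: [180.0, 0.0, 86.9]
force: [-0.2, 0.8, 0.6]
opening: 0.0511
finger_force: 0.0
```

Request:
{"method": "step_arm", "body": {"plan": [[0,0,0,0,0,0,0.4],[0,0,0,0,0,0,0.4],[0,0,-0.5,0,0,0,0.4],[0,0,-1.5,0,0,0,0.4],[0,0,-1.5,0,0,0,0.4]]}}

```text
time: 14.1
ee_pos: [0.5499, 0.0044, 0.1789]
tcp_rot: [180.0, 0.0, 86.8]
force: [-0.5, -0.2, 1.1]
opening: 0.0599
finger_force: 0.0
```

Request:
{"method": "step_arm", "body": {"plan": [[0,0,-2,0,0,0,0.4],[0,0,-2,0,0,0,0.4],[0,0,-2,0,0,0,0.4],[0,0,-1,0,0,0,0.4],[0,0,0,0,0,0,0.4]]}}

```text
time: 14.6
ee_pos: [0.5505, 0.0046, 0.2493]
tcp_rot: [179.8, -0.0, 86.9]
force: [0.1, 0.5, -0.5]
opening: 0.06
finger_force: 0.0
```

```bash
python3 - <<'E'
from h import *
for n in ["scene"]:
    p=snapshot(n)
    for t in ["slide_rack","tray","round_basket"]: print(n,t,[(np.round(d["position"],3),round(d["score"],2)) for d in tip_of(p,t)[:1]])
    cv2.imwrite("pics/s5.png",cv2.resize(p["color"][120:330,140:420],(800,600),interpolation=2)[:,:,::-1])
o=readout.get_obs(); print(o["ee_pos"],o["opening"],o["force"])
E
```

```text
scene slide_rack [(array([ 0.55 ,  0.003, -0.002]), 0.59)]
scene tray [(array([0.549, 0.005, 0.005]), 0.94)]
scene round_basket [(array([ 0.578, -0.314,  0.029]), 0.8)]
[0.54945774 0.00461074 0.24671103] 0.05985928446820276 [ 0.52970749  0.64267626 -0.01822271]
```

View pics/s5.png

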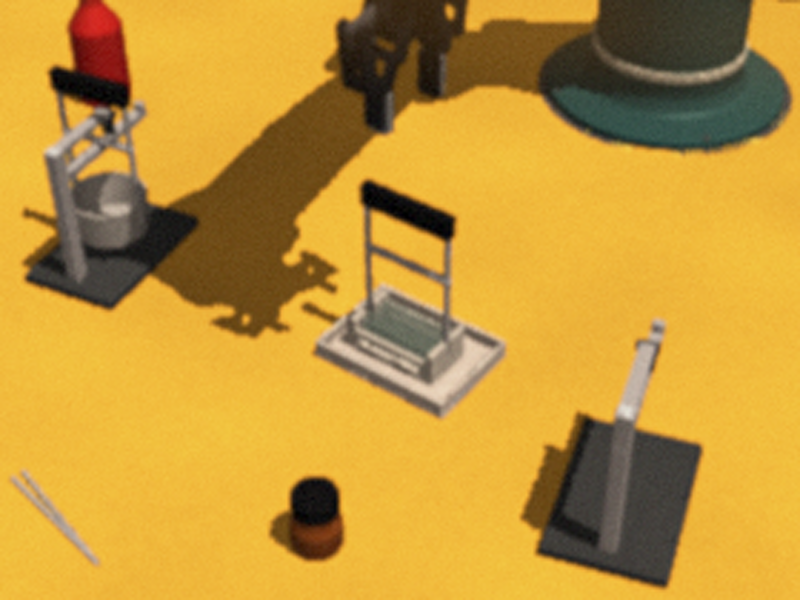

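The rack stands upright and centred in the tray (410,345), the gripper is clear above it, and the basket still hangs at (110,210).

```bash
python3 -c "
from plant import *
print(manip.close_job())"
```

```text
the job is handed in; nothing more can be done
None
```

The slide rack is off its hook and standing upright, released and centred in the tray, the basket is still hanging on its own stand, and I have handed the job in; the hand-in call gave no verdict.

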